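# Switch off the magnetic tumbler and take its jar off

### The job

Tumbling is finished: turn the machine's speed knob anticlockwise all the way to its off stop, and only then lift the jar off the machine by the orange grip on its lid. Keep the jar upright, set it down (do not drop it) with its whole foot on the round cork mat, and let go. Leave the knob at off and everything else on the bench where it is.

Things in the scene. Friction and masses are not known exactly. Their poses are not given: they have to be found in the camera images.
- tumbler: White machine, fixed, 240 mm deep (x), 170 mm wide (y), origin under its centre on the bench. Its -x side is a grey panel sloping up 30 degrees from horizontal, from 59 mm height at x = -120 mm to 104 mm at x = -42 mm; it looks up and to -x. Behind it the top is flat, with a black rubber disc (108 mm across, upper face 108 mm above the bench) under the jar.
- jar_seat (a point): Centre of the upper face of the rubber disc on the machine, at (35, 0, 108) mm in the machine's frame.
- speed_knob_grip (a point): Grip point of the black knob on the sloping panel: on its axis, 35 mm off the panel. A disc 60 mm across, top 12 mm off the panel, carries a bar 60 mm long (this point's x), 16 mm thick (its y), from 12 to 48 mm off the panel. z points out of the panel along the axis (30 degrees from vertical). White pointer line on the bar's +x half. The frame turns with the knob.
- speed_knob (a joint): Angle of the speed knob, rad: 0 at the off stop (pointer on the red dot at the panel's seven o'clock), growing clockwise as seen facing the panel, up to 5.24. It stays where it is left.
- jar: Closed blue jar, 90 mm across (86 at its foot), with a white lid 96 mm across from 66 to 82 mm height and an orange round grip 32 mm across from 84 to 116 mm height. About 0.4 kg, loose; at first on the machine's rubber disc. Origin at the centre of its underside, z up.
- jar_grip (a point): Middle of the orange grip on the jar's lid, 101 mm above the jar's underside, on its axis.
- cork_mat: Round cork mat, fixed on the bench, 136 mm across, 8 mm thick. Origin at the centre of its underside.
- brush: hand brush with a handle, 150 mm long, lying on the bench; not to be disturbed
- screwdriver: screwdriver, 170 mm long, lying on the bench beyond the machine; not to be disturbed
- paste_pot: round pot with a white cap, 60 mm across, 60 mm high; not to be disturbed
- sorting_tray: low wooden tray with compartments, 160 x 120 x 25 mm; not to be disturbed
- bench_block: square steel bench block, 100 x 100 x 22 mm; not to be disturbed
- ring_mandrel: tapered steel ring stick on a round foot, 70 mm across, 150 mm high; not to be disturbed
Things that resemble listed ones, but are neither listed nor needed, are in the scene too. There is more than one size of the cork_mat; the one meant has the size given above.

How it is judged:
By the outcome, as a careful person would: the job done as asked, in the order asked, and still so for the second after the job is handed in, with the robot touching nothing.
It also fails if it takes over 64 s, if anything falls off the work surface, if the arm or the gripper's body presses on something with over 40 N, if the wrist force passes 120 N, or if a joint passes its speed limit or range.

### The arm

A 6-joint arm with a two-finger parallel gripper is mounted at the origin on the work surface. World frame = base frame: x ahead of the robot, y to its left, z up, the work surface at z = 0. Lengths are in mm, angles in rad, forces in N, time in s.
With the tool pointing down it reaches from about 400 to 925 mm from the base axis. Payload 12.5 kg.
Tool frame: the origin (TCP) lies at the very end of the fingers, on their centre line; the grasp point (between the pads) lies 19 mm behind it; z points along the fingers, y is the direction in which the jaws open and shut (so a half turn about z gives the same grasp; the last joint's range is limited). The gripper opens to 95 mm and grips with 3 to 60 N. Pads are 20 mm wide; open, the fingers measure 119 mm over their backs; the gripper's body (75 mm by 180 mm) begins 59 mm behind the grasp point.
Start: joints at [1.229, 0.491, 1.559, -0, 1.092, -0.106], TCP at [145.995, 607.727, 214.661] pointing down, gripper open.
Joint ranges: [-3.1, 3.1], [-0.84, 2.19], [0.05, 2.79], [-1.13, 4.28], [0.06, 2.93], [-2.69, 2.69]. Speed limits (rad/s): [2.22, 2.22, 2.79, 3.14, 3.14, 3.14].

### API

Orientations are given as [roll, pitch, yaw] about the fixed x, y, z axes, in that order (R = Rz(yaw) Ry(pitch) Rx(roll)).
In Python, from cell import env gives the robot as it stands.
- The arm moves only by the shell command python3 -m pendant 'ROWS'. ROWS is JSON, a list that holds one entry, the list of rows, each a list of 5 numbers: the opening, from 0 (shut) to 1 (fully open), then the shift along the tool's x, y, z in m, then the turn about the tool's z in rad. A call has exactly 8 rows; each row is the pose to reach, as a shift and turn from the pose commanded when the call began, along the tool's axes at that moment; what a row does not reach only later rows make up. A row lasts 1/10 s, in which the tool goes at most 50 mm and 8.59 degrees, less where a joint would pass 70% of its speed; a pose out of reach is approached as far as the arm can. A call with a gripper value outside its range is refused whole. The fingers move at their own pace and stop on an object; the grip force is fixed at half the most. Time passes only in rows, so rows that repeat a pose let the fingers close, or fill a call up. It gives the time, the measured TCP pose, the force and the opening at its end, in the units of the state.
- env.state(): the state, without advancing time (a new reading comes with each control period).
- env.read_camera(name): name is "scene" or "side" or "wrist"; returns a dict with "image" (420x560x3 uint8, blue, green, red), "range_z" (420x560 float32, mm along the optical axis (not along the pixel's ray), 0 where there is no reading), "fx", "fy", "cx", "cy" (pixels), "dist" ([k1, k2, p1, p2, k3] as OpenCV has them; the pictures are not rectified), "rvec" (rotation vector, rad) and "tvec" (3), from world to camera coordinates, as OpenCV has them; the wrist camera has in their place "tool_from_camera" (4x4, takes a point from camera to tool coordinates, whose origin is the TCP and whose axes are the flange's). Camera axes: x right, y down, z forward; pixel columns grow to the right and rows downward; lengths in mm; the calibration is good to about 2 mm. A picture is of the moment at which its call begins: read the wrist's pose just before it.
- env.job_done(): hands the job in, once; it reports no verdict.
The state is a dict: "t": time; "joints": joint angles; "qvel": joint speeds; "tau": joint torques, N m; "eef_pos": TCP position; "tcp_rot": TCP orientation; "ft_force": force on the tool from outside, world axes, zero at the start; "moment": the same for the moment, N m; "opening": opening from 0.0 (shut) to 1.0 (fully open).
Only numpy, scipy, OpenCV 4.12 (cv2) and the standard library are available. Lean on these libraries where they do the work, as an engineer would, in place of code of your own. Each camera call takes 0.05 s, during which the arm holds its last target. There are 200 camera calls.

## Working session

There is one attempt and no reset: what is moved stays moved. The work goes in short steps, Python scripts to look and compute and a shell command to move; the robot and the scene stay as the last step left them, time stands still between calls to the robot, and variables do not carry over. Pictures are saved under pics/ and viewed, about 8 in all and at most 12, crops included, and the job is handed in when it is done.

```bash
ls; mkdir -p pics
cat > h.py <<'E'
import numpy as np, cv2, pickle
from cell import env
from scipy.spatial.transform import Rotation as R
def grab(n):
    s=env.state(); c=env.read_camera(n); c['state']=s
    pickle.dump(c,open(f'pics/{n}.pkl','wb')); return c
def load(n): return pickle.load(open(f'pics/{n}.pkl','rb'))
def toolT(s):
    T=np.eye(4); T[:3,:3]=R.from_euler('xyz',s['tcp_rot']).as_matrix(); T[:3,3]=s['eef_pos']; return T
def world(c,uv,z=None):
    uv=np.array(uv,float).reshape(-1,2)
    K=np.array([[c['fx'],0,c['cx']],[0,c['fy'],c['cy']],[0,0,1]])
    n=cv2.undistortPoints(uv.reshape(-1,1,2),K,np.array(c['dist'])).reshape(-1,2)
    d=np.c_[n,np.ones(len(n))]
    if 'rvec' in c:
        Rm=cv2.Rodrigues(np.array(c['rvec'],float))[0]; o=-Rm.T@np.array(c['tvec'],float).ravel(); D=d@Rm
    else:
        T=toolT(c['state'])@np.array(c['tool_from_camera']); o=T[:3,3]; D=d@T[:3,:3].T
    if z is None:
        i=np.round(uv).astype(int); r=c['range_z'][i[:,1],i[:,0]][:,None]; P=o+D*r; P[r[:,0]==0]=np.nan; return P
    return o+D*((z-o[2])/D[:,2])[:,None]
def save(c,name,box=None,k=1):
    im=c['image']
    if box: x0,y0,x1,y1=box; im=im[y0:y1,x0:x1]
    cv2.imwrite(f'pics/{name}.png',cv2.resize(im,None,fx=k,fy=k,interpolation=cv2.INTER_CUBIC))
E
python3 - <<'E'
from h import *
print(env.state())
a=grab('scene');b=grab('side')
cv2.imwrite('pics/a.png',a['image']);cv2.imwrite('pics/b.png',b['image'])
E
```

```text
pics
{'t': 0.0, 'joints': array([ 1.22941568e+00,  4.91572661e-01,  1.55948762e+00,  1.28921812e-05,
        1.09170484e+00, -1.05603412e-01]), 'qvel': array([ 0.0004159 ,  0.00027079, -0.00068373, -0.00108656,  0.00102784,
       -0.00069155]), 'tau': array([ 5.43871956e-04, -6.12640285e+01, -2.58179462e+01,  6.93102856e-02,
        4.82839916e-02, -1.59831447e-04]), 'eef_pos': array([145.8873768 , 607.46376136, 214.04046908]), 'tcp_rot': array([-3.14042792e+00, -1.34957075e-04,  2.90580939e+00]), 'ft_force': array([ 0.40057743,  0.58469947, -0.05208781]), 'moment': array([-0.05320294, -0.01694054,  0.04172066]), 'opening': 0.9993128951685853}
```

View pics/a.png

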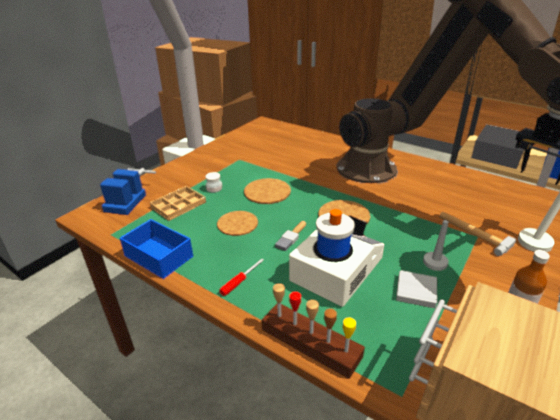

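View pics/b.png

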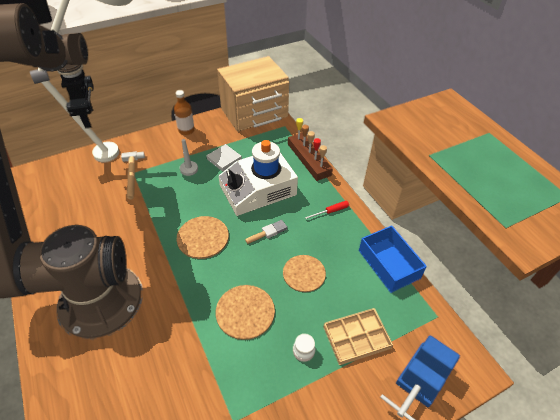

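Both views show the machine (side px ~255,180) with the knob at (234,180) and the jar's orange grip at (266,146). There are three cork mats, at side px (203,237), (304,272) and (245,311), so I have to choose by size. The blue vise and blue tray only share the jar's colour. Next I measure the mats and the machine and crop the knob.

Run:
```python
from h import *
c=load('side')
hsv=cv2.cvtColor(c['image'],cv2.COLOR_BGR2HSV)
vs,us=np.mgrid[0:420,0:560]; P=world(c,np.c_[us.ravel(),vs.ravel()]).reshape(420,560,3)
np.set_printoptions(precision=1,suppress=True)
for m in [(203,237),(304,272),(245,311)]:
    mask=((hsv[...,0]<25)&(hsv[...,1]>60)&(P[...,2]<30)).astype(np.uint8)
    mask=cv2.morphologyEx(mask,cv2.MORPH_OPEN,np.ones((3,3)))
    n,l=cv2.connectedComponents(mask); k=(l==l[m[1],m[0]]).astype(np.uint8)
    ct=max(cv2.findContours(k,0,1)[0],key=cv2.contourArea)
    W=world(c,ct.reshape(-1,2),8.)[:,:2].astype(np.float32)
    print(m,len(W),cv2.minEnclosingCircle(W),cv2.minAreaRect(W),P[m[1],m[0]])
# orange grip top, points
o=(hsv[...,0]<14)&(hsv[...,1]>170)&(np.hypot(us-266,vs-146)<14)
Q=P[o]; print('orange',len(Q),np.nanmax(Q[:,2]),np.nanmedian(Q,0),np.nanmin(Q,0),np.nanmax(Q,0))
for uv in [(220,188),(232,210),(296,180),(245,181),(285,155),(262,205),(223,178)]: print(uv,P[uv[1],uv[0]])
print('heights map'); 
near=(P[...,0]>350)&(P[...,0]<950)&(P[...,2]>30)
save(c,'kn',(195,120,315,220),6)
```

```text
(203, 237) 133 ((366.4178161621094, 82.58845520019531), 89.87731170654297) ((366.48486328125, 83.18865966796875), (172.88124084472656, 176.6600341796875), 6.072829723358154) [367.   78.9   7.4]
(304, 272) 117 ((604.3056030273438, -193.43589782714844), 68.68865203857422) ((604.844482421875, -193.990966796875), (133.6594696044922, 133.22987365722656), 63.79386520385742) [ 605.1 -193.3    9.4]
(245, 311) 159 ((382.78253173828125, -233.4451904296875), 88.05419158935547) ((383.4966735839844, -232.61087036132812), (172.90223693847656, 172.69248962402344), 63.9230842590332) [ 382.5 -236.3   11.3]
orange 67 226.23876107535818 [655.  186.9 212.5] [642.4 177.7 193.2] [672.3 210.1 226.2]
(220, 188) [505.9 276.4  -3.5]
(232, 210) [504.5 156.5  -4.1]
(296, 180) [735.3 109.9  88.9]
(245, 181) [568.3 174.8  98.9]
(285, 155) [808.2 330.4  -0.7]
(262, 205) [603.7 113.9  17.2]
(223, 178) [515.  253.8  65.9]
heights map
```

View pics/kn.png

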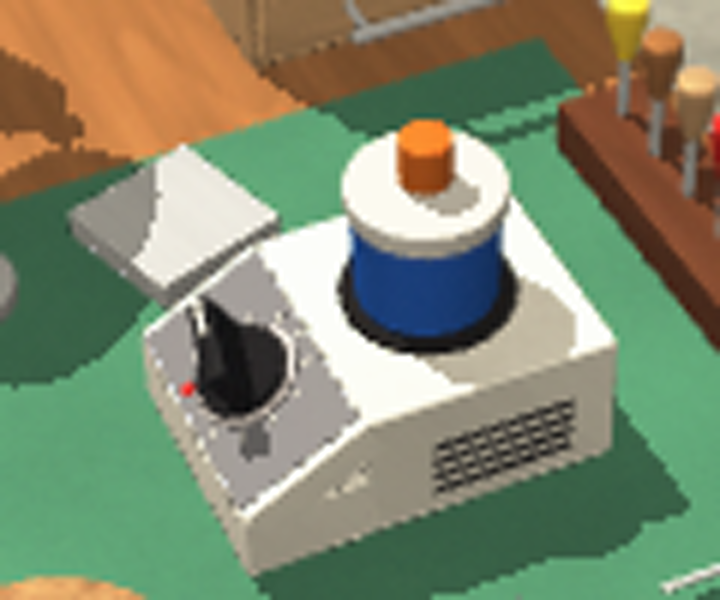

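```bash
cat > m.py <<'E'
from h import *
from scipy.optimize import least_squares
c=load('side'); k=lambda u,v:(195+u/6-.4,120+v/6-.4)
pts=[((617,345),(120,-85,104)),((375,420),(-42,-85,104)),((240,513),(-120,-85,59)),((146,345),(-120,85,59)),((268,242),(-42,85,104)),((426,130),(35,0,224))]
W=np.array([world(c,k(*p),float(q[2]))[0] for p,q in pts]); M=np.array([q for p,q in pts],float)
f=lambda x,M=M:(M[:,:2]@np.array([[np.cos(x[2]),np.sin(x[2])],[-np.sin(x[2]),np.cos(x[2])]])+x[:2])
r=least_squares(lambda x:(f(x)-W[:,:2]).ravel(),[640,190,0],loss='soft_l1',f_scale=3)
np.set_printoptions(precision=1,suppress=True)
print(r.x,np.degrees(r.x[2])); print((f(r.x)-W[:,:2]))
x=r.x; Rz=R.from_euler('z',x[2]).as_matrix()
n=np.array([-.5,0,np.cos(np.pi/6)]); up=np.array([np.cos(np.pi/6),0,.5])
print('seat',Rz@[35,0,108]+[x[0],x[1],0])
# knob: fit from image: knob disc
red=world(c,k(187,389)); print('red',red)
for uv in [(190,300),(205,297),(240,340),(285,365)]: print(uv,world(c,k(*uv)))
for nm,uv in [('red',(187,389))]:
    p=world(c,k(*uv),66.)[0]; print(Rz.T@(p-[x[0],x[1],0]))
E
python3 m.py
python3 - <<'E'
from h import *
c=load('side')
vs,us=np.mgrid[0:420,0:560]; P=world(c,np.c_[us.ravel(),vs.ravel()]).reshape(420,560,3)
np.set_printoptions(precision=0,suppress=True,linewidth=200)
# dark knob pixels
h=cv2.cvtColor(c['image'],cv2.COLOR_BGR2HSV)
m=(h[...,2]<70)&(us>222)&(us<246)&(vs>166)&(vs<192)&(P[...,2]>60)
print(P[m][::6]); print(np.median(P[m],0))
E
```

```text
[626.3 196.8  -0. ] -1.639531860055847
[[ 5.   1. ]
 [-5.  -1.5]
 [ 0.2 -5.8]
 [ 3.4 14. ]
 [-4.2  5.8]
 [ 0.  -5.1]]
seat [661.3 195.8 108. ]
red [[511.4 218.5  66.9]]
(190, 300) [[539.1 280.2  74.8]]
(205, 297) [[531.7 229.  124.8]]
(240, 340) [[544.7 211.5  99.5]]
(285, 365) [[559.3 179.1 101.7]]
[-115.2   19.2   66. ]
[[529. 219. 130.]
 [533. 211. 126.]
 [543. 221. 108.]
 [545. 216. 107.]
 [534. 208. 114.]
 [556. 207. 105.]
 [530. 197. 120.]
 [557. 210.  97.]
 [524. 190. 124.]
 [552. 209.  95.]
 [518. 194. 119.]
 [541. 199. 104.]
 [561. 193. 101.]
 [531. 191. 111.]
 [553. 193.  99.]
 [517. 184. 118.]
 [543. 196.  96.]
 [521. 219.  80.]
 [532. 185. 106.]
 [552. 182. 100.]
 [519. 170. 121.]
 [546. 185.  94.]
 [513. 176. 113.]
 [537. 180.  98.]
 [516. 208.  76.]
 [524. 166. 112.]
 [550. 176.  91.]
 [518. 172. 105.]
 [541. 174.  92.]
 [519. 173.  98.]
 [539. 169.  93.]
 [521. 171.  94.]
 [514. 183.  81.]
 [533. 173.  81.]]
[532. 188. 103.]
```

The 136 mm mat is the one at side px (304,272): it measures about 135 mm, the others about 175. Before moving I check what stands near the path (the lamp post) and where the wrist camera looks.

Run:
```python
from h import *
np.set_printoptions(precision=0,suppress=True,linewidth=200)
c=load('side')
for uv in [(105,152),(85,125),(60,95),(42,75),(135,157),(131,190),(188,150),(186,140),(190,170),(183,100),(75,95)]: print(uv,world(c,uv)[0])
w=grab('wrist'); np.set_printoptions(precision=3,suppress=True);print(w['tool_from_camera'],w['fx'])
```

```text
(105, 152) [159. 643.  19.]
(85, 125) [129. 553. 229.]
(60, 95) [ 81. 698. 279.]
(42, 75) [ 51. 705. 365.]
(135, 157) [261. 567.  13.]
(131, 190) [202. 385.  23.]
(188, 150) [467. 531.  -1.]
(186, 140) [480. 593.   0.]
(190, 170) [432. 397.  16.]
(183, 100) [509. 650. 153.]
(75, 95) [134. 562. 346.]
[[  -0.      -0.956   -0.294   83.807]
 [   1.      -0.      -0.       0.734]
 [  -0.      -0.294    0.956 -171.332]
 [   0.       0.       0.       1.   ]] 378.0625400944424
```

```bash
python3 -m pendant '[[[0.0,-0.02,-0.01,-0.04,-0.03],[0.0,-0.06,-0.04,-0.08,-0.06],[0.0,-0.1,-0.065,-0.096,-0.09],[0.0,-0.14,-0.09,-0.096,-0.12],[0.0,-0.18,-0.115,-0.096,-0.16],[0.0,-0.22,-0.14,-0.096,-0.2],[0.0,-0.26,-0.165,-0.096,-0.235],[0.0,-0.3,-0.19,-0.096,-0.235]]]'
```

```text
t: 0.95
eef_pos: [394.4, 351.1, 310.7]
tcp_rot: [3.141, 0.0, -3.141]
ft_force: [0.2, 0.7, -0.3]
opening: 0.383
```

```bash
python3 -m pendant '[[[0.0,-0.035,-0.035,0,0],[0.0,-0.07,-0.07,0,0],[0.0,-0.105,-0.105,0,0],[0.0,-0.14,-0.14,0,0],[0.0,-0.15,-0.155,0,0],[0.0,-0.15,-0.155,0,0],[0.0,-0.15,-0.155,0,0],[0.0,-0.15,-0.155,0,0]]]'
python3 - <<'E'
from h import *
c=grab('wrist'); print(c['state']['eef_pos'],c['state']['tcp_rot']); save(c,'w1',None,1.4)
E
```

```text
t: 1.75
eef_pos: [542.2, 199.0, 310.8]
tcp_rot: [3.141, -0.0, -3.141]
ft_force: [0.7, 0.1, -0.5]
opening: 0.006
[542.21547527 198.95158037 310.77812866] [ 3.14127878e+00 -9.60223033e-05 -3.14099119e+00]
```

View pics/w1.png

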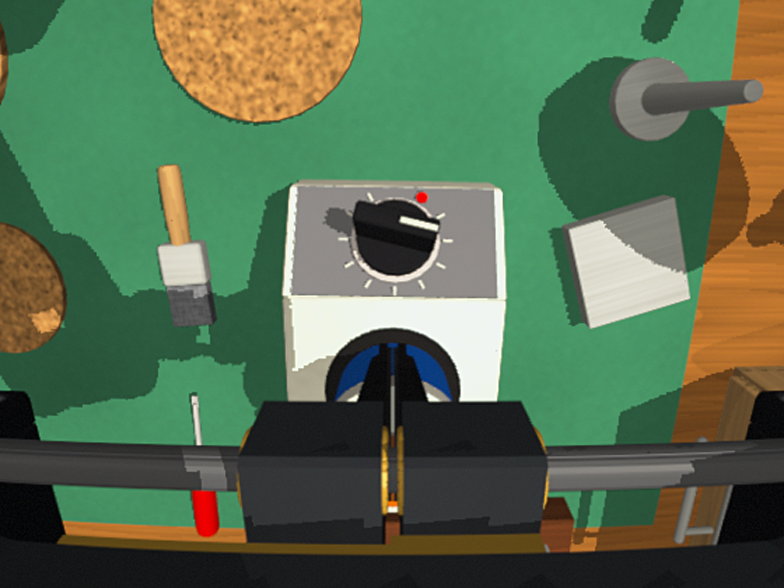

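The wrist view (1.4x) shows the panel corners at (291,187), (499,187), (289,296) and (503,299), the knob disc around (395,237), the red dot at (421,198) and the white pointer from (402,219) to (438,226). The pointer is a little above 9 o'clock, so about 70° anticlockwise to the red dot at 7 o'clock.

Run:
```python
from h import *
np.set_printoptions(precision=1,suppress=True)
c=load('wrist')
for n,u,v,z in [('lowL',292,187,59),('lowR',499,187,59),('topL',289,296,104),('topR',503,299,104),('red',421,198,None),('disc',0,0,0)]:
    if n!='disc': print(n,world(c,(u/1.4,v/1.4),z)[0],world(c,(u/1.4,v/1.4))[0])
x0,y0,a=np.array([626,197,0])
vs,us=np.mgrid[120:215,240:330]; uv=np.c_[us.ravel(),vs.ravel()]
P=world(c,uv); 
n=np.array([-.5,0,.866]); d=(P-[506,0,59])@n   # off panel
g=c['image'][uv[:,1],uv[:,0]].max(1)
m=np.isfinite(d)
for lo,hi in [(-4,4),(8,16),(42,54)]:
    k=m&(d>lo)&(d<hi)&(g<90)
    print(lo,k.sum(),np.median(d[k]))
k=m&(d>40)&(d<54); Q=P[k]; e=np.array([.866,0,.5])
S=np.c_[(Q-[506,0,59])@e,Q[:,1]].astype(np.float32); r=cv2.minAreaRect(S); print('bar top (up-slope,y):',r,S.mean(0))
k=m&(d>7)&(d<17); S=np.c_[(P[k]-[506,0,59])@e,P[k][:,1]].astype(np.float32); print('disc',cv2.minEnclosingCircle(S),k.sum())
k=m&(abs(d)<4); print('panel plane fit', np.linalg.lstsq(np.c_[P[k][:,:2],np.ones(k.sum())],P[k][:,2],rcond=None)[0])
w=world(c,np.array([[402,219],[438,226]])/1.4); print('pointer',w)
# black disc
h=c['image'].max(2)
```

```text
lowL [503.7 120.4  59. ] [503.4 120.9  61.5]
lowR [503.6 284.8  59. ] [509.5 296.1   3.3]
topL [580.1 122.3 104. ] [580.  122.3 104.3]
topR [582.5 283.6 104. ] [583.1 284.  102.2]
red [511.3 222.3  69.5] [511.3 222.3  69.5]
-4 73 3.4758239343631896
8 913 15.042718885274542
42 918 50.77678809858388
bar top (up-slope,y): ((43.33678436279297, 202.15838623046875), (59.068031311035156, 16.223541259765625), 75.08989715576172) [ 44.8 202.1]
disc ((44.40559768676758, 197.50421142578125), 39.75850296020508) 1367
panel plane fit [   0.6    0.  -231.6]
pointer [[518.2 206.6 126.5]
 [523.2 231.2 125. ]]
```

Knob axis foot is about (543, 202, 82.5), with the bar about 15° above 9 o'clock. The tool can only point down, so I'll shut the fingers and push the pointer half of the bar from its upper (+x) side, round to 7 o'clock.

```bash
python3 -m pendant '[[[0.0,-0.016,0.01,0.04,0],[0.0,-0.016,0.01,0.08,0],[0.0,-0.016,0.01,0.11,0],[0.0,-0.016,0.01,0.13,0],[0.0,-0.016,0.01,0.14,0],[0.0,-0.016,0.01,0.14,0],[0.0,-0.016,0.01,0.14,0],[0.0,-0.016,0.01,0.14,0]]]'
```

```text
t: 2.6
eef_pos: [559.6, 208.1, 172.0]
tcp_rot: [3.141, 0.002, 3.141]
ft_force: [0.1, 0.3, 0.6]
opening: 0.0
```

```bash
python3 -m pendant '[[[0.0,0,0,0.02,0],[0.0,0,0,0.04,0],[0.0,0,0,0.05,0],[0.0,0,0,0.054,0],[0.0,0,0,0.054,0],[0.0,0,0,0.054,0],[0.0,0,0,0.054,0],[0.0,0,0,0.054,0]]]'
python3 - <<'E'
from h import *
c=grab('wrist'); print(c['state']['eef_pos']); save(c,'w2',(150,150,420,420),2)
E
```

```text
t: 3.4
eef_pos: [559.4, 207.8, 117.2]
tcp_rot: [3.141, 0.001, 3.141]
ft_force: [0.6, -0.4, -0.4]
opening: 0.007
[559.39246096 207.81852524 117.21778059]
```

View pics/w2.png

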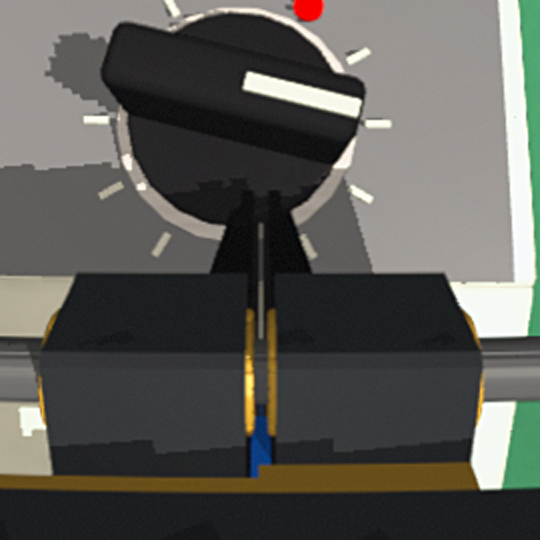

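The shut fingertips are at crop (262,195), just above the pointer half of the bar, with the white line from (245,80) to (360,105). Now the first part of the arc, slowly.

```bash
python3 -m pendant '[[[0.0,0.0045,0.004,0.003,0],[0.0,0.0085,0.007,0.005,0],[0.0,0.0108,0.0105,0.006,0],[0.0,0.013,0.014,0.007,0],[0.0,0.0153,0.017,0.0085,0],[0.0,0.0175,0.02,0.01,0],[0.0,0.0205,0.021,0.012,0],[0.0,0.0235,0.022,0.0135,0]]]'
python3 - <<'E'
from h import *
c=grab('wrist'); print(c['state']['eef_pos'],c['state']['ft_force']); save(c,'w3',(150,130,420,330),2)
E
```

```text
t: 4.25
eef_pos: [535.6, 230.0, 103.0]
tcp_rot: [3.141, 0.0, 3.141]
ft_force: [2.8, -1.3, 1.7]
opening: 0.007
[535.56069644 230.0324908  103.02467508] [ 2.7651635  -1.31858995  1.71377957]
```

View pics/w3.png

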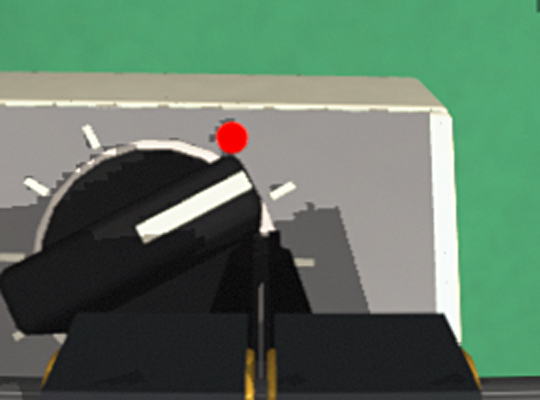

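The pointer now reads about 57° from 6 o'clock, with the finger pressing on its upper side at only about 3 N. Continuing to nominal off.

```bash
python3 -m pendant '[[[0.0,0.002,0,0.001,0],[0.0,0.0045,0,0.0022,0],[0.0,0.0065,0,0.0034,0],[0.0,0.0085,-0.0006,0.0045,0],[0.0,0.0105,-0.0014,0.0057,0],[0.0,0.013,-0.0026,0.007,0],[0.0,0.013,-0.0026,0.007,0],[0.0,0.013,-0.0026,0.007,0]]]'
```

```text
t: 5.1
eef_pos: [522.3, 227.1, 96.0]
tcp_rot: [-3.141, -0.001, 3.141]
ft_force: [0.2, 0.6, -0.2]
opening: 0.004
```

```bash
python3 -m pendant '[[[0.0,0.0006,-0.0012,0.0003,0],[0.0,0.001,-0.0025,0.0005,0],[0.0,0.0015,-0.0035,0.0008,0],[0.0,0.002,-0.0045,0.001,0],[0.0,0.0022,-0.005,0.001,0],[0.0,0.0022,-0.005,0.001,0],[0.0,0.0022,-0.005,0.001,0],[0.0,0.0022,-0.005,0.001,0]]]'
python3 - <<'E'
from h import *
c=grab('wrist'); print(c['state']['eef_pos'],c['state']['ft_force']); save(c,'w4',(150,130,420,330),2)
E
```

```text
t: 5.9
eef_pos: [521.7, 225.3, 95.9]
tcp_rot: [3.136, 0.004, 3.139]
ft_force: [2.1, 23.8, 1.9]
opening: 0.0
[521.70232467 225.26610751  95.89836635] [ 2.07545756 23.77203268  1.92083746]
```

View pics/w4.png

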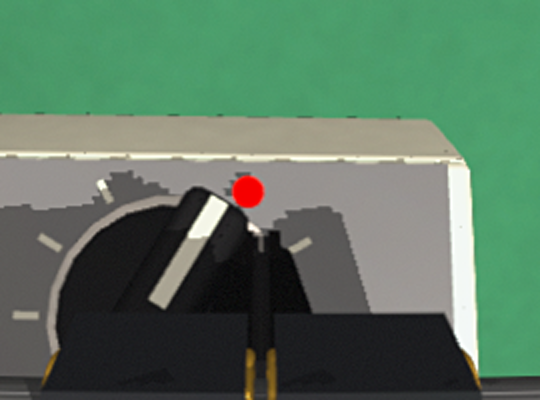

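24 N against about 3 N while turning, so it is on the stop. The pointer line runs from (157,300) to (215,205), toward the red dot. Now I back off, rise, open, and check the angle from above.

```bash
python3 -m pendant '[[[0.0,-0.003,0.01,-0.002,0],[0.0,-0.004,0.013,-0.02,0],[0.0,-0.004,0.013,-0.06,0],[0.0,-0.004,0.013,-0.11,0],[0.3,-0.015,0,-0.16,0],[0.6,-0.024,-0.02,-0.2,0],[0.6,-0.024,-0.02,-0.215,0],[0.6,-0.024,-0.02,-0.215,0]]]'
cat > k.py <<'E'
from h import *
np.set_printoptions(precision=1,suppress=True)
c=grab('wrist'); print(c['state']['eef_pos'])
vs,us=np.mgrid[100:240,200:360]; P=world(c,np.c_[us.ravel(),vs.ravel()])
d=(P-[503.6,0,59])@[-.5,0,.866]; e=np.array([.866,0,.5])
k=(d>42)&(d<54)&(P[:,0]<575)&(P[:,0]>480)&(abs(P[:,1]-202)<45)
S=np.c_[(P[k]-[503.6,0,59])@e,P[k][:,1]].astype(np.float32); print('bar',cv2.minAreaRect(S),k.sum())
v=np.linalg.svd(S-S.mean(0))[2][0]; print('angle from 6 o\'clock',np.degrees(np.arctan2(v[1],-v[0]))%180)
save(c,'w5',(180,80,380,380),2)
E
python3 k.py
```

```text
t: 6.75
eef_pos: [544.9, 201.7, 312.3]
tcp_rot: [3.141, 0.003, 3.14]
ft_force: [-0.3, -0.7, -0.5]
opening: 0.283
[544.9 201.7 312.3]
bar ((45.46680450439453, 202.09161376953125), (16.407590866088867, 59.18824768066406), 60.60164260864258) 1002
angle from 6 o'clock 30.070084
```

View pics/w5.png

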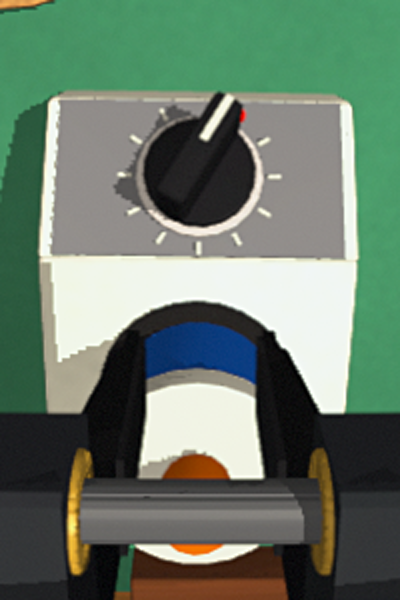

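Bar angle is 30.07° from 6 o'clock, the red dot's own angle, so the knob is at off. Next, the jar position, from both fixed cameras and this view.

Run:
```python
from h import *
from scipy.optimize import least_squares
np.set_printoptions(precision=1,suppress=True)
vs,us=np.mgrid[0:420,0:560]
for n in ['side','scene','wrist']:
    c=load(n); P=world(c,np.c_[us.ravel(),vs.ravel()]); h=cv2.cvtColor(c['image'],cv2.COLOR_BGR2HSV).reshape(-1,3)
    near=np.hypot(P[:,0]-659,P[:,1]-203)<75
    for nm,lo,hi,cond in [('orange top',219,232,(h[:,0]<16)&(h[:,1]>150)),('lid top',184,198,(h[:,1]<70)&(h[:,2]>90)),]:
        k=near&(P[:,2]>lo)&(P[:,2]<hi)&cond
        if k.sum()>5: 
            Q=P[k]; print(n,nm,k.sum(),np.median(Q,0),cv2.minEnclosingCircle(Q[:,:2].astype(np.float32)))
    # orange side/blue side: cylinder fit
    for nm,lo,hi,r,cond in [('orange cyl',195,219,16,(h[:,0]<16)&(h[:,1]>150)),('blue cyl',112,170,45,(h[:,0]>100)&(h[:,0]<130)&(h[:,1]>120))]:
        k=near&(P[:,2]>lo)&(P[:,2]<hi)&cond
        if k.sum()>10:
            Q=P[k]; f=least_squares(lambda x:np.hypot(Q[:,0]-x[0],Q[:,1]-x[1])-r,[660,203],loss='soft_l1'); print(n,nm,k.sum(),f.x,np.sqrt(np.mean(f.fun**2)))
```

```text
side orange top 47 [657.1 195.7 222.4] ((658.8078002929688, 195.48556518554688), 16.342514038085938)
side lid top 324 [649.1 185.  188.5] ((656.8837280273438, 194.9185791015625), 51.031158447265625)
side orange cyl 44 [659.6 198.8] 2.0923934454131308
side blue cyl 274 [659.8 199.4] 1.998341975371793
scene orange top 48 [667.8 199.2 223.6] ((659.287841796875, 198.54818725585938), 15.986838340759277)
scene lid top 563 [672.8 209.  190.7] ((659.562744140625, 198.511962890625), 50.11362838745117)
scene orange cyl 80 [657.9 197.1] 1.065132941957378
scene blue cyl 546 [657.1 197.1] 1.278909690878262
wrist orange top 99 [668.2 199.9 225. ] ((667.5875854492188, 200.66644287109375), 9.949921607971191)
wrist lid top 2750 [633.  202.5 191.3] ((657.035400390625, 200.85183715820312), 48.191383361816406)
wrist orange cyl 279 [657.7 200.4] 0.45543143980153716
wrist blue cyl 1158 [658.8 200.3] 0.5944382177135378
```

```bash
python3 -m pendant '[[[0.6,-0.03,-0.0015,0,0],[0.6,-0.06,-0.0015,0,0],[0.6,-0.09,-0.0015,0.01,0],[0.6,-0.1135,-0.0015,0.03,0],[0.6,-0.1135,-0.0015,0.05,0],[0.6,-0.1135,-0.0015,0.06,0],[0.6,-0.1135,-0.0015,0.06,0],[0.6,-0.1135,-0.0015,0.06,0]]]'
python3 - <<'E'
from h import *
c=grab('wrist'); print(c['state']['eef_pos'],c['state']['opening']); save(c,'w6',(150,130,420,420),1.6)
E
```

```text
t: 7.6
eef_pos: [657.7, 200.9, 250.3]
tcp_rot: [-3.142, -0.0, 3.141]
ft_force: [0.3, -0.8, 0.4]
opening: 0.597
[657.67623523 200.86774558 250.34382744] 0.597260612279322
```

View pics/w6.png

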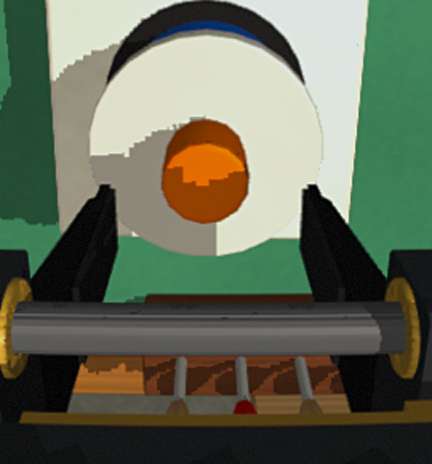

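The orange grip at crop (205,180) lies midway between the fingertips at (110,190) and (308,190). Down to 196, then shut.

```bash
python3 -m pendant '[[[0.6,-0.001,-0.001,0.03,0],[0.6,-0.001,-0.001,0.045,0],[0.6,-0.001,-0.001,0.054,0],[0.6,-0.001,-0.001,0.054,0],[0.2,-0.001,-0.001,0.054,0],[0.0,-0.001,-0.001,0.054,0],[0.0,-0.001,-0.001,0.054,0],[0.0,-0.001,-0.001,0.054,0]]]'
python3 -m pendant '[[[0,0,0,0,0],[0,0,0,0,0],[0,0,0,-0.003,0],[0,0,0,-0.006,0],[0,0,0,-0.012,0],[0,0,0,-0.02,0],[0,0,0,-0.03,0],[0,0,0,-0.03,0]]]'
```

```text
t: 8.45
eef_pos: [659.1, 199.6, 196.7]
tcp_rot: [3.141, 0.001, 3.141]
ft_force: [-1.5, 0.4, 4.1]
opening: 0.33
t: 9.25
eef_pos: [659.6, 199.7, 228.2]
tcp_rot: [3.141, 0.003, 3.141]
ft_force: [0.1, -1.5, -5.0]
opening: 0.331
```

Held: opening 0.33 is 31 mm, and the wrist carries about 5 N. Lift and carry.

```bash
python3 -m pendant '[[[0,0,0,-0.02,0],[0,0,-0.005,-0.04,0],[0,0.005,-0.02,-0.05,0],[0,0.01,-0.045,-0.05,0],[0,0.015,-0.075,-0.05,0],[0,0.02,-0.105,-0.05,0],[0,0.025,-0.135,-0.05,0],[0,0.03,-0.165,-0.05,0]]]'
python3 -m pendant '[[[0,0.005,-0.035,0,0],[0,0.01,-0.07,0,0],[0,0.015,-0.105,0,0],[0,0.02,-0.14,0,0],[0,0.025,-0.175,0,0],[0,0.025,-0.205,0,0],[0,0.025,-0.222,0,0],[0,0.025,-0.2285,0,0]]]'
```

```text
t: 10.05
eef_pos: [627.8, 32.7, 275.9]
tcp_rot: [-3.141, -0.0, 3.141]
ft_force: [0.1, -0.3, -6.1]
opening: 0.327
t: 10.85
eef_pos: [603.0, -195.6, 275.8]
tcp_rot: [3.141, -0.0, 3.139]
ft_force: [0.2, 0.5, -5.3]
opening: 0.331
```

Run:
```python
from h import *
np.set_printoptions(precision=1,suppress=True)
vs,us=np.mgrid[0:420,0:560]
s=env.state(); print(s['eef_pos'],s['opening'],s['ft_force'])
for n in ['side','scene']:
    c=grab(n); P=world(c,np.c_[us.ravel(),vs.ravel()]); h=cv2.cvtColor(c['image'],cv2.COLOR_BGR2HSV).reshape(-1,3)
    k=(np.hypot(P[:,0]-604,P[:,1]+194)<80)&(P[:,2]>50)&(h[:,0]>100)&(h[:,0]<130)&(h[:,1]>120)
    Q=P[k]; 
    if k.sum()>20: print(n,k.sum(),Q.min(0),Q.max(0))
c=load('scene'); hs=cv2.cvtColor(c['image'],cv2.COLOR_BGR2HSV); P=world(c,np.c_[us.ravel(),vs.ravel()]).reshape(420,560,3)
o=load('scene')
mask=((hs[...,0]<25)&(hs[...,1]>60)&(P[...,2]<30)).astype(np.uint8)
n,l=cv2.connectedComponents(cv2.morphologyEx(mask,0*0+cv2.MORPH_OPEN,np.ones((3,3)))); i=l[223,238]
if i:
    ct=max(cv2.findContours((l==i).astype(np.uint8),0,1)[0],key=cv2.contourArea)
    W=world(c,ct.reshape(-1,2),8.)[:,:2].astype(np.float32); print('mat scene',cv2.minEnclosingCircle(W),cv2.minAreaRect(W))
save(load('side'),'s2',(230,150,430,380),2.5)
```

```text
[ 603.  -195.6  275.8] 0.33116082129743807 [ 0.2  0.5 -5.3]
side 366 [ 557.4 -243.   185.8] [ 631.  -182.3  250.1]
scene 532 [ 582.8 -271.   188.7] [ 648.2 -147.8  463.2]
mat scene ((607.229736328125, -187.3285369873047), 69.93730163574219) ((606.7677612304688, -189.24209594726562), (133.17893981933594, 135.51318359375), 34.07109451293945)
```

View pics/s2.png

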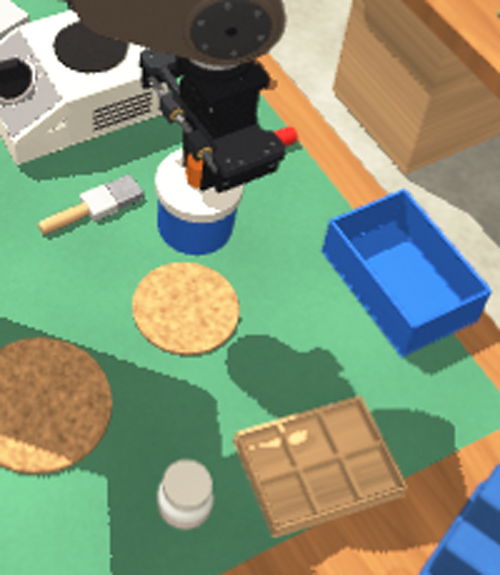

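The jar hangs upright at crop (197,205), over the empty 136 mm mat at (187,308). The two cameras put the mat's centre within 5 mm of each other, and the spare is 25 mm. Lowering: contact is expected at TCP z of about 97.

```bash
python3 -m pendant '[[[0,-0.002,0.0025,0.03,0],[0,-0.002,0.0025,0.06,0],[0,-0.002,0.0025,0.09,0],[0,-0.002,0.0025,0.12,0],[0,-0.002,0.0025,0.145,0],[0,-0.002,0.0025,0.16,0],[0,-0.002,0.0025,0.168,0],[0,-0.002,0.0025,0.17,0]]]'
python3 -m pendant '[[[0,0,0,0.001,0],[0,0,0,0.002,0],[0,0,0,0.003,0],[0,0,0,0.004,0],[0,0,0,0.005,0],[0,0,0,0.006,0],[0,0,0,0.0065,0],[0,0,0,0.0065,0]]]'
```

```text
t: 11.75
eef_pos: [605.7, -190.3, 105.6]
tcp_rot: [3.141, -0.001, -3.141]
ft_force: [-0.3, 1.0, -4.8]
opening: 0.329
t: 12.55
eef_pos: [605.6, -191.4, 99.5]
tcp_rot: [3.141, -0.0, 3.141]
ft_force: [-0.6, -0.2, -5.7]
opening: 0.333
```

```bash
python3 -m pendant '[[[0,0,0,0.0005,0],[0,0,0,0.001,0],[0,0,0,0.0015,0],[0,0,0,0.002,0],[0,0,0,0.0025,0],[0,0,0,0.0025,0],[0,0,0,0.0025,0],[0,0,0,0.0025,0]]]'
```

```text
t: 13.35
eef_pos: [605.7, -191.4, 97.1]
tcp_rot: [3.142, 0.0, 3.141]
ft_force: [0.1, 0.3, -5.0]
opening: 0.331
```

```bash
python3 -m pendant '[[[0,0,0,0.0003,0],[0,0,0,0.0006,0],[0,0,0,0.0009,0],[0,0,0,0.0012,0],[0,0,0,0.0015,0],[0,0,0,0.0015,0],[0,0,0,0.0015,0],[0,0,0,0.0015,0]]]'
```

```text
t: 14.15
eef_pos: [605.8, -191.4, 96.7]
tcp_rot: [-3.141, 0.001, 3.141]
ft_force: [-4.1, 1.2, 8.2]
opening: 0.331
```

Contact (the force rose by 13 N). Release and go up.

```bash
python3 -m pendant '[[[0,0,0,-0.0005,0],[0.45,0,0,-0.0005,0],[0.55,0,0,-0.0005,0],[0.6,0,0,-0.0005,0],[0.6,0,0,-0.0005,0],[0.6,0,0,-0.0005,0],[0.6,0,0,-0.0005,0],[0.6,0,0,-0.0005,0]]]'
python3 -m pendant '[[[0.6,0,0,-0.005,0],[0.6,0,0,-0.015,0],[0.6,0,0,-0.04,0],[0.6,0,0,-0.08,0],[0.6,0.03,0,-0.12,0],[0.6,0.07,0,-0.16,0],[0.6,0.1,0,-0.18,0],[0.6,0.1,0,-0.18,0]]]'
python3 - <<'E'
from h import *
np.set_printoptions(precision=1,suppress=True)
from scipy.optimize import least_squares
vs,us=np.mgrid[0:420,0:560]
s=env.state(); print(s['eef_pos'],s['opening'],s['ft_force'])
for n in ['side','scene','wrist']:
    c=grab(n); P=world(c,np.c_[us.ravel(),vs.ravel()]); h=cv2.cvtColor(c['image'],cv2.COLOR_BGR2HSV).reshape(-1,3)
    near=np.hypot(P[:,0]-604,P[:,1]+194)<75
    k=near&(P[:,2]>14)&(P[:,2]<70)&(h[:,0]>100)&(h[:,0]<130)&(h[:,1]>120)
    Q=P[k]
    if k.sum()>20: f=least_squares(lambda x:np.hypot(Q[:,0]-x[0],Q[:,1]-x[1])-45,[604,-194],loss='soft_l1'); print(n,k.sum(),f.x)
    k=near&(P[:,2]>82)&(P[:,2]<97)&(h[:,1]<70)
    if k.sum()>50: print(' lid',P[k].mean(0),'tilt',np.linalg.lstsq(np.c_[P[k][:,:2],np.ones(k.sum())],P[k][:,2],rcond=None)[0][:2])
a=load('scene')['image'][150:370,120:460]; b=load('side')['image'][120:380,180:400]
cv2.imwrite('pics/f.png',np.hstack([cv2.resize(a,(430,278)),cv2.resize(b,(330,278*330//330))]) if 0 else np.hstack([cv2.resize(b,(352,416)),cv2.resize(a,(440,416))]))
E
```

```text
t: 14.95
eef_pos: [605.7, -191.4, 96.1]
tcp_rot: [3.141, -0.0, 3.141]
ft_force: [-0.6, -0.4, 0.1]
opening: 0.599
t: 15.75
eef_pos: [503.7, -191.4, 280.9]
tcp_rot: [-3.139, 0.005, 3.14]
ft_force: [0.6, -0.6, 0.6]
opening: 0.598
[ 503.7 -191.4  280.9] 0.5979118548226348 [ 0.6 -0.6  0.6]
side 228 [ 606.3 -192.3]
 lid [ 601.2 -199.1   88.6] tilt [0. 0.]
scene 335 [ 602.3 -192.3]
 lid [ 614.7 -182.4   90.1] tilt [-0. -0.]
wrist 748 [ 605.2 -190.3]
 lid [ 597.3 -190.6   91. ] tilt [0. 0.]
```

View pics/f.png

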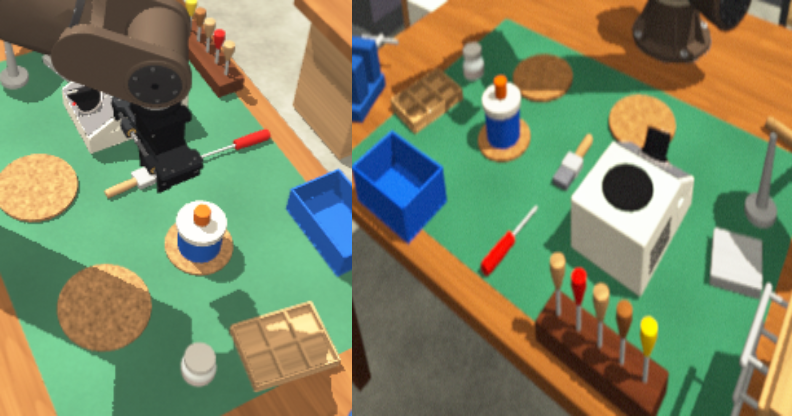

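The jar (left half px (200,230), right half px (502,115)) stands upright on the small mat, with cork showing all round its foot. Everything else is where it was, and the arm is clear. Handing in.

```bash
python3 -c "from cell import env; print(env.job_done())"
```

```text
the job is handed in; nothing more can be done
None
```

The job is handed in: the knob was turned to off first, then the jar was moved onto the 136 mm cork mat and released.

- **Knob:** I pushed the bar anticlockwise with the shut fingers until it met the stop, at about 24 N against about 3 N while turning. From above afterwards, the pointer read 30.07° from 6 o'clock, the same as the red dot. I did not measure it again after the jar was moved.
- **Jar:** I lifted it by the orange grip and set it down at about (605, −192) mm. The mat's centre is about (604.5, −193.5) mm, so roughly 23 mm of cork is left around the foot. The lid is level and the gripper let go cleanly and backed away.
- **Rest of the bench:** the other things look undisturbed in the last pictures. The run took about 16 s.

The cameras disagreed by up to about 4 mm on the jar's final position. They also differed by about 5 mm on the mat's centre, where one view may have been partly blocked. Both are well within the spare cork. My first estimate of the machine's position from the side camera was about 6 mm off, and the close wrist view corrected it.

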